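Fit the kneading blade and close the food processor

ROBOT

A 6-joint arm with a two-finger parallel gripper is mounted at the origin on the work surface. World frame = base frame: x ahead of the robot, y to its left, z up, the work surface at z = 0. Lengths are in mm, angles in rad, forces in N, time in s.
With the tool pointing down it reaches from about 250 to 775 mm from the base axis. Payload 4 kg.
Tool frame: the origin (TCP) lies at the very end of the fingers, on their centre line; the grasp point (between the pads) lies 19 mm behind it (manip.grasp_offset is the distance from the TCP to the grasp point, in mm); z points along the fingers, y is the line along which they close (so a half turn about z gives the same grasp; the last joint's range is limited). The gripper opens to 85 mm and grips with 20 to 120 N. Pads are 22 mm wide; open, the fingers measure 114 mm over their backs; the gripper's body (76 mm by 85 mm) begins 54 mm behind the grasp point. The pads swing forward as they close: fully open they stand 13 mm farther back than shut.
Start: joints at [-1.332, 0.087, 1.371, -0, 1.684, -0.103], TCP at [184.348, -518.202, 231.341] pointing down, gripper open.
Joint ranges: [-3.1, 3.1], [-0.76, 2.03], [0.27, 2.55], [-1.08, 4.22], [0.17, 2.65], [-2.57, 2.57]. Speed limits (rad/s): [2.79, 2.79, 3.14, 3.14, 3.14, 3.14].

INTERFACE

Orientations are given as a unit quaternion [w, x, y, z].
In Python, from plant import manip gives the robot as it stands. The module is installed in compiled form; this text tells all that it offers.
- The arm moves only by the tool carry_out, never from a script. Its argument "series" is a list of rows, each an object of numbers: "claw": the opening, from 0 (shut) to 1 (fully open); "x", "y", "z": the shift along the tool's x, y, z in mm; "yaw": the turn about the tool's z in rad. In form: [{"claw": .., "x": .., "y": .., "z": .., "yaw": ..}, ...]. A call has 1 to 12 rows; each row shifts and turns the commanded pose from where the row before left it, along the tool's axes as they then stand; what a row does not reach is not made up. A row lasts 1/8 s, in which the tool goes at most 62.5 mm and 10.7 degrees, less where a joint would pass 70% of its speed; a pose out of reach is approached as far as the arm can. A call is refused whole if a number of a shift passes 62.5 or a number of a turn 0.188, either way. A call with a gripper value outside its range is refused whole. The fingers move at their own pace and stop on an object; "newtons" is the grip in N (left out, the last holds). Time passes only in rows, so rows that do not move let the fingers close. It gives the time, the measured TCP pose, the force, the opening and the grip force at its end, in the units of the state.
- manip.get_obs(): the state, without advancing time (a new reading comes with each control period).
- manip.read_camera(name): name is "scene" or "top"; returns a dict with "pixels" (420x560x3 uint8, blue, green, red), "K" (3x3 intrinsics, pixels), "k1" (the pictures are not rectified: a ray, as slopes to the right and down, at radius r is drawn at 1 + k1 r^2 times it, then the intrinsics apply), "R" (3x3) and "t" (3): a world point X has camera coordinates R X + t. Camera axes: x right, y down, z forward; pixel columns grow to the right and rows downward; lengths in mm; the calibration is good to about 2 mm. A picture is of the moment at which its call begins. There is no depth.
- manip.job_done(): hands the job in; it is judged then, once.
The state is a dict: "time_s": time; "qpos": joint angles; "joint_vel": joint speeds; "tau": joint torques, N m; "tcp_pos": TCP position; "ee_rot": TCP orientation; "contact_force": force on the tool from outside, world axes, zero at the start; "moment": the same for the moment, N m; "grip_width": opening from 0.0 (shut) to 1.0 (fully open); "finger_force": force on a finger pad.
Only numpy, scipy, OpenCV 4.12 (cv2) and the standard library are available. Lean on these libraries where they do the work, as an engineer would, in place of code of your own. Each camera call takes 0.05 s, during which the arm holds its last target. There are 200 camera calls.

TASK

Get the food processor ready for dough: stand the kneading blade on the splined drive in the bowl, rock it gently to and fro until its teeth mesh, and let it down fully home on the bowl's floor. Then put the lid squarely on the bowl and let go. Never force or drop the blade or the lid onto the machine, and leave the other kitchen things where they are.

Things in the scene. Friction and masses are not known exactly. Their poses are not given: they have to be found in the camera images.
- processor: Fixed food processor: round white motor base 198 mm wide, 100 mm high, rotary switch on its front (own -x), with a clear open bowl on the same axis: outside radius 84, inside 80, inner floor 106 and rim 212 mm above the origin. Origin: centre of the underside, z up. Bowl handle 52 deg clockwise from own +x seen from above, out to 133 mm from the axis, 109 to 187 mm up.
- drive_foot (a point): Point on the bowl's inner floor on the axis of the steel splined drive that stands there; fixed to the processor, its yaw says nothing of the teeth. The drive is geared to the motor: it stands still below about 0.25 N m and above that drags round with the blade, which does no harm.
- drive_tip (a point): Tip of the drive's nose on its axis, 60 mm above drive_foot. Drive: core 19 mm thick with six teeth 5.2 mm wide out to 28 mm diameter, with blunt flat ends 48 mm above drive_foot (12 below the tip); above them a plain nose tapering from 19 to 11 mm. Teeth every 60 deg; their angle differs each time and is not measured (it can be seen from above); this frame's yaw does not tell it.
- bowl_rim (a point): Centre of the bowl's mouth at the height of its rim, 106 mm above the bowl's floor.
- blade: Grey plastic kneading blade standing loose on the counter, 96 mm high, 0.1 to 0.2 kg. Origin: centre of the hub's underside, z up. Hub 47 mm wide at the foot, 38 mm higher up, 72 mm high; two stub paddles reach 63 mm out along about +x and -x, 3 to 33 mm above the origin. Home, its foot rests on the bowl's floor: origin at drive_foot.
- blade_grip (a point): Centre of the top of the blade's flat-sided finger grip, 96 mm above the blade's origin. The grip is 22 mm thick along the blade's y, 40 mm long along its x, 28 mm high; pinch it across y.
- blade_bore (a point): Mouth of the blade's splined bore, at the blade's origin. Six teeth 4.7 mm wide, 26 mm long up from the mouth, 22 mm diameter between tips, 32 mm in the gaps; bore 66 mm deep. A tooth every 60 deg, the first 30 deg from the blade's +x. On the drive: 1.5 mm radial play, meshes within about 4 deg either way. Unmeshed it stands tooth end on tooth end, 48 mm above drive_foot.
- lid: Clear plastic lid lying loose on the counter, right way up, 0.15 to 0.3 kg. Origin: centre of the skirt's lower edge, z up. 179 mm wide, skirt 14 mm deep, 173 mm inside, plate 4 mm. It drops over the bowl's rim at any yaw with 2.5 mm play all round; its plate rests on the rim, so that its origin is then 14 mm below bowl_rim.
- lid_chute (a point): Centre of the top of the grey pusher that fills the lid's rectangular feed chute: (40, 0, 88) mm in the lid's frame. Chute and pusher 56 mm along the lid's x, 44 mm along its y, from the plate up to 88 mm; pinch it across y.
- mug: Bystander: red plastic mug, 80 mm across, 90 mm high, with a side handle; origin under its centre.
- tumbler: Bystander: steel tumbler, 70 mm across, 100 mm high; origin under its centre.
- chakla: Bystander: round wooden rolling board on three feet, 220 mm across, 29 mm high; origin under its centre.
- thali: Bystander: stainless steel plate, 230 mm across, 22 mm high; origin under its centre.
- glass_bowl: Bystander: small glass bowl standing in the steel plate, 104 mm across, 45 mm high; origin under its centre.
- whisk: Bystander: steel balloon whisk lying on the counter, 245 mm long, 52 mm high; origin near its middle at counter height, its x from handle to balloon.
- salt_jar: Bystander: glass jar with a steel cap, 64 mm across, 85 mm high; origin under its centre.
Things that resemble listed ones, but are neither listed nor needed, are in the scene too. What is meant by the lid is not green, and is the smaller of those in its own colour.

How it is judged:
By the outcome, as a careful person would: the job done as asked, in the order asked, and still so for the second after the job is handed in, with the robot touching nothing.
It also fails if it takes over 72 s, if anything falls off the work surface, if the arm or the gripper's body presses on something with over 40 N, if the wrist force passes 120 N, or if a joint passes its speed limit or range.

## Working session

There is one attempt and no reset: what is moved stays moved. The work goes in short steps, Python scripts to look and compute and a tool call to move; the robot and the scene stay as the last step left them, time stands still between calls to the robot, and variables do not carry over. Pictures are saved under pics/ and viewed, at most 10 in all, crops included, and the job is handed in when it is done.

Besides the shell and the picture viewer there is one more tool, called after "Call:" by a JSON object that holds its "api" and its "payload", one argument or row to a line. carry_out: Moves the arm, as the interface text tells. Its arguments: {"type":"object","properties":{"series":{"type":"array","items":{"type":"object","properties":{"claw":{"type":"number"},"x":{"type":"number"},"y":{"type":"number"},"z":{"type":"number"},"yaw":{"type":"number"}}}},"newtons":{"type":"number"}},"required":["series"]}

```bash
mkdir -p pics; cat > h.py <<'E'
import numpy as np, cv2
from plant import manip
def cam(n):
    c=manip.read_camera(n); c={k:(np.array(v) if k!='k1' else v) for k,v in c.items()}; return c
def ray(c,u,v):
    K=c['K']; x=(u-K[0,2])/K[0,0]; y=(v-K[1,2])/K[1,1]
    rd=np.hypot(x,y); r=rd
    for _ in range(30): r=rd/(1+c['k1']*r*r)
    s=r/rd if rd>0 else 1
    d=c['R'].T@np.array([x*s,y*s,1.]); o=-c['R'].T@c['t']; return o,d
def plane(c,u,v,z):
    o,d=ray(c,u,v); return o+d*(z-o[2])/d[2]
def proj(c,X):
    p=c['R']@np.array(X,float)+c['t']; x,y=p[:2]/p[2]; f=1+c['k1']*(x*x+y*y)
    return np.array([c['K'][0,0]*x*f+c['K'][0,2],c['K'][1,1]*y*f+c['K'][1,2]])
def tri(c1,p1,c2,p2):
    o1,d1=ray(c1,*p1);o2,d2=ray(c2,*p2)
    A=np.stack([d1,-d2],1); s=np.linalg.lstsq(A,o2-o1,rcond=None)[0]
    a=o1+d1*s[0];b=o2+d2*s[1]; return (a+b)/2,np.linalg.norm(a-b)
E
python3 - <<'E'
from h import *
for n in('top','scene'):
    c=cam(n); cv2.imwrite(f'pics/{n}0.png',cv2.resize(c['pixels'],(800,600),interpolation=cv2.INTER_CUBIC)); cv2.imwrite(f'{n}_raw.png',c['pixels'])
    print(n,c['K'].tolist(),c['k1'],(-c['R'].T@c['t']).round(0),c['R'].round(2).tolist())
print(manip.get_obs(), manip.grasp_offset)
E
```

```text
top [[522.9314508626939, 0.0, 282.06492497596514], [0.0, 522.9314508626939, 207.65999354304694], [0.0, 0.0, 1.0]] -0.09862356306880776 [ 193. -114. 1633.] [[-0.02, -1.0, -0.03], [-0.98, 0.03, -0.18], [0.18, 0.02, -0.98]]
scene [[434.170277533532, 0.0, 275.49065957926615], [0.0, 434.170277533532, 207.62647203856173], [0.0, 0.0, 1.0]] -0.04726583930598858 [1174.  122. 1299.] [[-0.31, 0.95, -0.0], [0.8, 0.26, -0.54], [-0.52, -0.17, -0.84]]
{'time_s': 0.1, 'qpos': array([-1.33209844e+00,  8.79051823e-02,  1.37215436e+00,  6.78683827e-06,
        1.68359528e+00, -1.03112478e-01]), 'joint_vel': array([-0.00156309, -0.00172182, -0.0050063 , -0.00052829, -0.00130727,
       -0.00082693]), 'tau': array([ 2.34560750e-03, -3.53016543e+01, -3.14218104e+01, -9.62846434e-05,
        7.97012384e-03, -6.06882267e-06]), 'tcp_pos': array([ 184.23790606, -517.73466754,  230.21701547]), 'ee_rot': array([-1.02894312e-03,  9.85430634e-01,  1.70074694e-01, -6.64818827e-05]), 'contact_force': array([ 0.20655634, -0.86734952,  0.37818683]), 'moment': array([ 0.01447479,  0.01459413, -0.01461203]), 'finger_force': 0.0, 'grip_width': 1.0028035671728093} 18.700000000000003
```

View pics/top0.png

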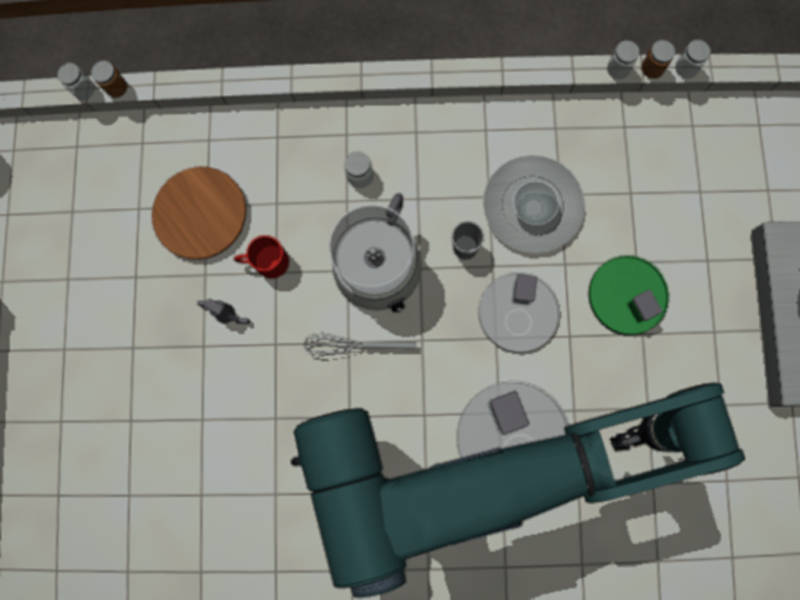

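View pics/scene0.png

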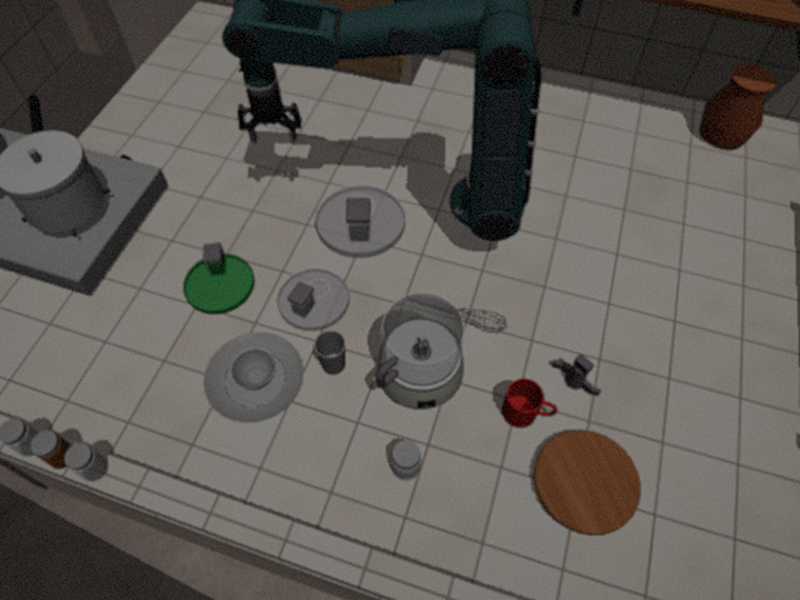

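The top view shows the processor at (375,260) and the blade at (225,312). The lid candidates are the small clear lid at (519,313), the large clear lid at (512,435) and the green lid at (628,295). The small clear one fits: it isn't green and is the smaller of its colour. I'll confirm with enlarged crops.

```bash
python3 - <<'E'
from h import *
import pickle
im={};C={}
for n in('top','scene'):
    a=[]
    for i in range(5):
        c=cam(n); a.append(c['pixels'].astype(float))
    im[n]=np.mean(a,0).astype(np.uint8); c['pixels']=im[n]; C[n]=c
pickle.dump(C,open('C.pkl','wb'))
def crop(n,u,v,h,s):
    # u,v raw centre, half size h, out size s
    p=cv2.getRectSubPix(im[n],(2*h,2*h),(u,v)); return cv2.resize(p,(s,s),interpolation=cv2.INTER_CUBIC)
g=0.7
r1=[crop('top',225*g,312*g,25,265),crop('top',519*g,313*g,32,265),crop('top',375*g,257*g,12,265)]
r2=[crop('scene',575*g,375*g,25,265),crop('scene',313*g,298*g,32,265),crop('scene',422*g,348*g,16,265)]
cv2.imwrite('pics/crops1.png',np.clip(np.vstack([np.hstack(r1),np.hstack(r2)]).astype(float)*1.4,0,255).astype(np.uint8))
for n,u,v,z,l in[('top',375,260,212,'rim'),('top',225,312,90,'blade'),('top',519,313,10,'lid'),('scene',422,345,150,'drive'),('scene',575,375,60,'blade'),('scene',313,298,10,'lid'),('top',375,257,166,'tip'),('top',268,255,90,'mug'),('top',467,240,100,'tumbler')]:
    print(l,n,plane(C[n],u*g,v*g,z).round(0))
E
```

```text
rim top [525. -32. 212.]
blade top [451. 296.  90.]
lid top [ 443. -334.   10.]
drive scene [565. -21. 150.]
blade scene [484. 310.  60.]
lid scene [ 448. -334.   10.]
tip top [542. -29. 166.]
mug top [572. 205.  90.]
tumbler top [ 589. -220.  100.]
```

View pics/crops1.png

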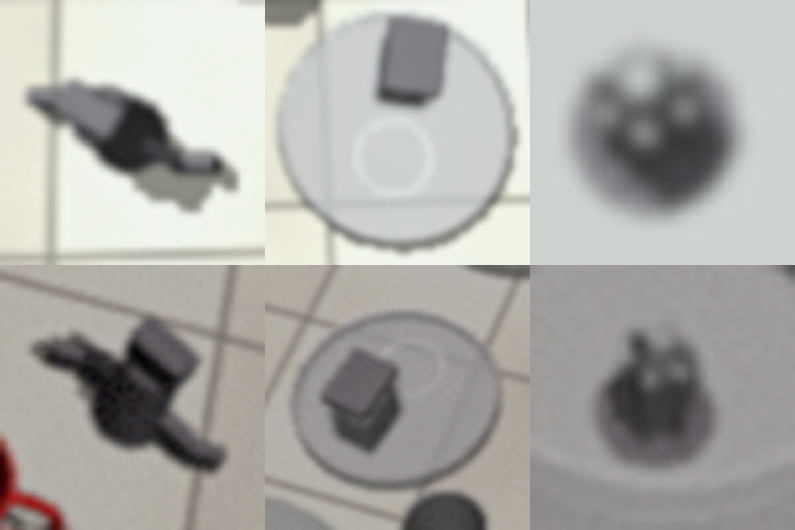

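The crops confirm it: the small clear lid, with its grey pusher at (525,289) in the 800 px top view, is the one meant. Next I'll measure corners at higher contrast.

```bash
python3 - <<'E'
from h import *
import pickle
C=pickle.load(open('C.pkl','rb'))
def crop(n,u,v,h,s,lo,hi):
    p=cv2.getRectSubPix(C[n]['pixels'],(2*h,2*h),(u,v)).astype(float)
    p=cv2.resize(p,(s,s),interpolation=cv2.INTER_CUBIC); p=np.clip((p-lo)/(hi-lo)*255,0,255).astype(np.uint8)
    st=s/(2*h)*5
    for k in np.arange(0,s,st): cv2.line(p,(int(k),0),(int(k),5),(0,0,255),1); cv2.line(p,(0,int(k)),(5,int(k)),(0,0,255),1)
    return p
a=np.hstack([crop('top',157,218,20,400,20,140),crop('scene',402,262,20,400,10,110)])
b=np.hstack([crop('top',262,180,10,200,30,200),crop('scene',295,243,10,200,10,150),crop('top',367,203,12,200,60,200),crop('scene',211,209,15,200,20,150)])
cv2.imwrite('pics/crops2.png',np.vstack([a,b]))
E
```

```text
(no output)
```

View pics/crops2.png

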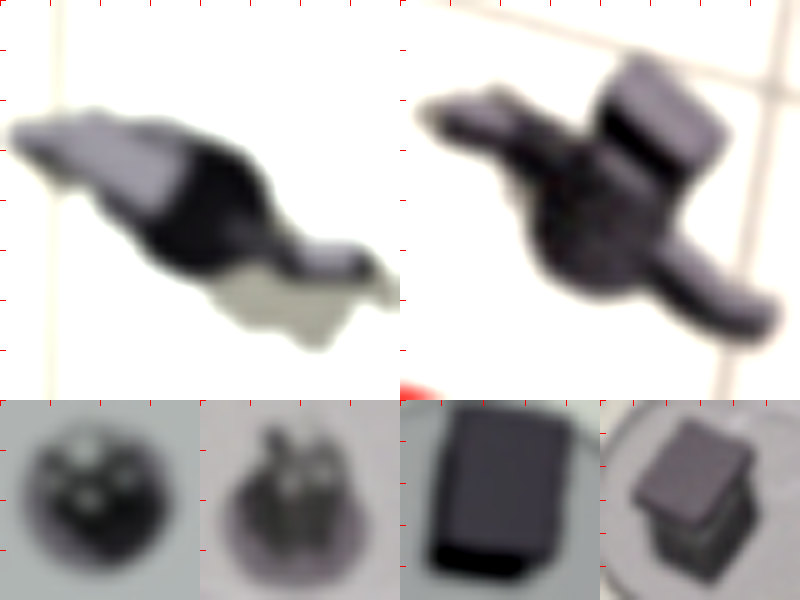

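```bash
python3 - <<'E'
from h import *
import pickle
C=pickle.load(open('C.pkl','rb')); T,S=C['top'],C['scene']
def raw(c,h,s,p): k=s/(2*h); return [c[0]-h+(p[0]+.5)/k, c[1]-h+(p[1]+.5)/k]
bt=lambda p:raw((157,218),20,400,p); bs=lambda p:raw((402,262),20,400,p)
g1,g2=bt((115,152)),bs((265,115)); print('grip tri',tri(T,g1,S,g2)); print(plane(T,*g1,96),plane(S,*g2,96))
e=[plane(S,*bs(p),96) for p in[(240,55),(325,135),(290,175),(205,95)]]
ang=lambda v:np.degrees(np.arctan2(v[1],v[0]))%180
print('grip long',ang(e[1]-e[0]),ang(e[2]-e[3]),'short',ang(e[2]-e[1])); e2=[plane(T,*bt(p),96) for p in[(193,150),(160,215)]]; print('short top',ang(e2[1]-e2[0]), np.linalg.norm(e2[1]-e2[0]))
pe=[plane(S,*bs(p),18) for p in[(20,120),(375,320)]]; print('paddles',pe,ang(pe[1]-pe[0]),np.linalg.norm(pe[1]-pe[0]))
ct=lambda p:raw((367,203),12,200,p); cs=lambda p:raw((211,209),15,200,p)
print('chute',tri(T,ct((103,82)),S,cs((95,70))),plane(T,*ct((103,82)),88),plane(S,*cs((95,70)),88))
q=[plane(S,*cs(p),88) for p in[(87,18),(155,52),(105,122),(35,90)]]; print('chute edges',[(ang(q[(i+1)%4]-q[i]).round(1),np.linalg.norm(q[(i+1)%4]-q[i]).round(1)) for i in range(4)],np.mean(q,0))
q=[plane(T,*ct(p),88) for p in[(52,5),(170,20),(150,158),(37,145)]]; print('chute edgesT',[(ang(q[(i+1)%4]-q[i]).round(1),np.linalg.norm(q[(i+1)%4]-q[i]).round(1)) for i in range(4)],np.mean(q,0))
dt=lambda p:raw((262,180),10,200,p); ds=lambda p:raw((295,243),10,200,p)
print('collar',plane(T,*dt((97,100)),108),plane(S,*ds((95,125)),108))
print('tip',plane(T,*dt((85,45)),166),plane(S,*ds((98,35)),166),tri(T,dt((85,45)),S,ds((98,35))))
# lid outline: dark-vs-lid hard; edge ellipse
for n,c,u,v in(('top',T,363,219),('scene',S,219,209)):
    g=cv2.cvtColor(c['pixels'],cv2.COLOR_BGR2GRAY); E=cv2.Canny(g,30,80)
    ang_=np.linspace(0,2*np.pi,180,endpoint=False); pts=[]
    for a in ang_:
        for r in np.arange(38,15,-.5):
            x,y=int(round(u+r*np.cos(a))),int(round(v+r*np.sin(a)))
            if E[y,x]: pts.append((x,y)); break
    P=[plane(c,x,y,9)[:2] for x,y in pts]; P=np.array(P)
    for _ in range(6):
        A=np.c_[2*P,np.ones(len(P))]; s=np.linalg.lstsq(A,(P**2).sum(1),rcond=None)[0]; R=np.sqrt(s[2]+s[:2]@s[:2]); d=np.abs(np.hypot(*(P-s[:2]).T)-R); P=P[d<max(4,1.5*np.median(d))]
    print('lid',n,s[:2],R,len(P))
E
```

```text
grip tri (array([466.99716405, 319.95789549,  95.34484252]), np.float64(4.114773979271659))
[466.65825105 321.88514233  96.        ] [467.9892287  317.79909595  96.        ]
grip long 56.44718428184586 56.77071105918111 short 154.2031229550553
short top 153.48358752125569 21.897729697993885
paddles [array([449.13353469, 253.52146038,  18.        ]), array([484.78639412, 375.98275646,  18.        ])] 73.76783450120273 127.54566015285282
chute (array([ 486.56087855, -339.42739101,   87.98342423]), np.float64(1.2382233307653092)) [ 486.35421326 -338.8276821    88.        ] [ 486.68389281 -340.04641478   88.        ]
chute edges [(np.float64(78.3), np.float64(41.7)), (np.float64(170.5), np.float64(47.1)), (np.float64(80.8), np.float64(41.2)), (np.float64(171.0), np.float64(48.9))] [ 486.68356085 -339.74422728   88.        ]
chute edgesT [(np.float64(80.9), np.float64(43.0)), (np.float64(168.7), np.float64(51.4)), (np.float64(81.6), np.float64(40.9)), (np.float64(171.0), np.float64(51.9))] [ 486.43825949 -338.57723995   88.        ]
collar [555.56557362 -23.42719038 108.        ] [557.08402741 -25.00259393 108.        ]
tip [558.1903562  -23.70213222 166.        ] [557.88194645 -25.8124787  166.        ] (array([558.17967712, -24.72383353, 166.97748706]), np.float64(1.9781627874504213))
lid top [ 455.52221296 -343.32719365] 102.77109698599631 93
lid scene [ 455.83156315 -357.68920733] 114.37355057793886 58
```

Call:
{"api": "carry_out", "payload": {
  "series": [
    {"yaw": -0.185,"z": -5,"claw": 1},
    {"yaw": -0.185,"z": -5},
    {"yaw": -0.185,"z": -5},
    {"yaw": -0.185,"z": -5},
    {"x": 58,"y": -9.6},
    {"x": 58,"y": -9.6},
    {"x": 58,"y": -9.6},
    {"x": 58,"y": -9.6},
    {"x": 58,"y": -9.6},
    {"x": 58,"y": -9.6},
    {"x": 58,"y": -9.6},
    {"x": 58,"y": -9.6}
  ]
}}

```text
invalid input
```

Call:
{"api": "carry_out", "payload": {
  "series": [
    {"x": 58,"y": -9.6},
    {"x": 58,"y": -9.6},
    {"x": 58,"y": -9.6},
    {"x": 58,"y": -9.6},
    {"x": 58,"y": -9.6},
    {"x": 58,"y": -9.6},
    {"x": 30,"y": -5},
    {},
    {}
  ]
}}

```text
invalid input
```

```bash
cat >> h.py <<'E'
def st(tx=None,ty=None,tz=None,th=None):
    o=manip.get_obs(); w,x,y,z=o['ee_rot']; a=np.arctan2(2*(x*y+w*z),1-2*(y*y+z*z))
    p=o['tcp_pos']; print('t',round(o['time_s'],2),'p',p.round(1),'th',round(np.degrees(a),1),'F',o['contact_force'].round(1),'M',o['moment'].round(2),'w',round(o['grip_width'],3),'ff',round(o['finger_force'],1),'j1,6',o['qpos'][[0,5]].round(2))
    if tx is not None:
        d=np.array([tx,ty])-p[:2]; c,s=np.cos(a),np.sin(a); print('x',round(c*d[0]+s*d[1],1),'y',round(s*d[0]-c*d[1],1),'z',None if tz is None else round(p[2]-tz,1),'yaw',None if th is None else round(-np.radians(th-np.degrees(a)),3))
E
python3 -c "
from h import *
st(467,319.5,150,62)"
```

```text
t 0.6 p [ 184.4 -518.2  231.3] th 19.6 F [-0.2 -0.2  0.2] M [-0.    0.02 -0.04] w 1.0 ff 0.0 j1,6 [-1.33 -0.1 ]
x 547.1 y -694.5 z 81.3 yaw -0.74
```

Call:
{"api": "carry_out", "payload": {
  "series": [
    {"claw": 1,"x": 0,"y": 0,"z": -5,"yaw": -0.185},
    {"claw": 1,"x": 0,"y": 0,"z": -5,"yaw": -0.185},
    {"claw": 1,"x": 0,"y": 0,"z": -5,"yaw": -0.185},
    {"claw": 1,"x": 0,"y": 0,"z": -5,"yaw": -0.185},
    {"claw": 1,"x": 58,"y": -9.6,"z": 0,"yaw": 0},
    {"claw": 1,"x": 58,"y": -9.6,"z": 0,"yaw": 0},
    {"claw": 1,"x": 58,"y": -9.6,"z": 0,"yaw": 0},
    {"claw": 1,"x": 58,"y": -9.6,"z": 0,"yaw": 0},
    {"claw": 1,"x": 58,"y": -9.6,"z": 0,"yaw": 0},
    {"claw": 1,"x": 58,"y": -9.6,"z": 0,"yaw": 0},
    {"claw": 1,"x": 58,"y": -9.6,"z": 0,"yaw": 0},
    {"claw": 1,"x": 58,"y": -9.6,"z": 0,"yaw": 0}
  ]
}}

```text
time_s: 2.1
tcp_pos: [334.7, -70.7, 251.7]
ee_rot: [0.001, 0.857, 0.515, 0.001]
contact_force: [0.5, -1.2, -0.8]
grip_width: 0.998
finger_force: 0.0
```

```bash
python3 -c "
from h import *
st(467,319.5,150,62)"
```

```text
t 2.1 p [334.7 -70.7 251.7] th 61.9 F [ 0.5 -1.2 -0.8] M [ 0.02 -0.08 -0.05] w 0.998 ff 0.0 j1,6 [-0.37  0.12]
x 406.6 y -66.8 z 101.7 yaw -0.001
```

Call:
{"api": "carry_out", "payload": {
  "series": [
    {"claw": 1,"x": 58,"y": -9.5,"z": 0,"yaw": 0},
    {"claw": 1,"x": 58,"y": -9.5,"z": 0,"yaw": 0},
    {"claw": 1,"x": 58,"y": -9.5,"z": 0,"yaw": 0},
    {"claw": 1,"x": 58,"y": -9.5,"z": 0,"yaw": 0},
    {"claw": 1,"x": 58,"y": -9.5,"z": 20,"yaw": 0},
    {"claw": 1,"x": 58,"y": -9.5,"z": 30,"yaw": 0},
    {"claw": 1,"x": 58,"y": -9.5,"z": 30,"yaw": 0},
    {"claw": 1,"x": 0,"y": 0,"z": 30,"yaw": 0},
    {"claw": 1,"x": 0,"y": 0,"z": 0,"yaw": 0},
    {"claw": 1,"x": 0,"y": 0,"z": 0,"yaw": 0}
  ]
}}

```text
time_s: 3.35
tcp_pos: [465.1, 311.2, 145.9]
ee_rot: [0.0, 0.857, 0.515, 0.001]
contact_force: [-0.5, 0.1, 0.6]
grip_width: 0.999
finger_force: 0.0
```

```bash
python3 - <<'E'
from h import *
st(467,319.5,75,62)
a=[]
for n,u,v in(('scene',408,252),('top',150,212)):
    c=cam(n); p=cv2.getRectSubPix(c['pixels'],(60,60),(u,v)).astype(float)*1.6; a.append(cv2.resize(np.clip(p,0,255).astype(np.uint8),(400,400),interpolation=cv2.INTER_CUBIC))
cv2.imwrite('pics/pre.png',np.hstack(a))
E
```

```text
t 3.35 p [465.1 311.2 145.9] th 62.0 F [-0.5  0.1  0.6] M [ 0.01  0.02 -0.07] w 0.999 ff 0.0 j1,6 [0.49 0.98]
x 8.2 y -2.2 z 70.9 yaw -0.001
```

View pics/pre.png

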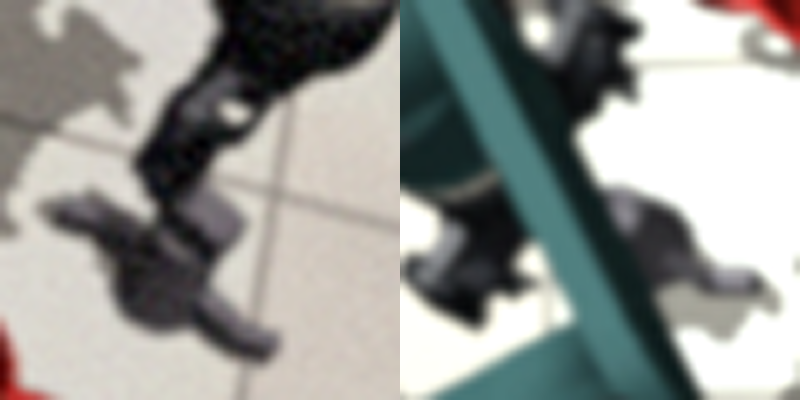

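The crops show the fingers above the blade's grip, at about (210,220) in the left crop, with the grip between them. I'll shift slightly, lower and close.

Call:
{"api": "carry_out", "payload": {
  "series": [
    {"claw": 1,"x": 8,"y": -2,"z": 0,"yaw": 0},
    {"claw": 1,"x": 0,"y": 0,"z": 20,"yaw": 0},
    {"claw": 1,"x": 0,"y": 0,"z": 20,"yaw": 0},
    {"claw": 1,"x": 0,"y": 0,"z": 15,"yaw": 0},
    {"claw": 1,"x": 0,"y": 0,"z": 15,"yaw": 0},
    {"claw": 1,"x": 0,"y": 0,"z": 0,"yaw": 0},
    {"claw": 0.5,"x": 0,"y": 0,"z": 0,"yaw": 0},
    {"claw": 0.4,"x": 0,"y": 0,"z": 0,"yaw": 0},
    {"claw": 0.3,"x": 0,"y": 0,"z": 0,"yaw": 0},
    {"claw": 0.1,"x": 0,"y": 0,"z": 0,"yaw": 0},
    {"claw": 0,"x": 0,"y": 0,"z": 0,"yaw": 0},
    {"claw": 0,"x": 0,"y": 0,"z": 0,"yaw": 0}
  ],
  "newtons": 40
}}

```text
time_s: 4.95
tcp_pos: [466.5, 319.6, 75.0]
ee_rot: [-0.0, 0.857, 0.515, 0.0]
contact_force: [-1.4, 0.7, 3.3]
grip_width: 0.251
finger_force: 41.6
```

```bash
python3 -c "
from h import *
st(467,319.5,75,62)"
```

```text
t 4.95 p [466.5 319.6  75. ] th 62.0 F [-1.4  0.7  3.3] M [ 0.07  0.38 -0.03] w 0.251 ff 41.6 j1,6 [0.5  0.99]
x 0.2 y 0.5 z 0.0 yaw -0.0
```

Call:
{"api": "carry_out", "payload": {
  "series": [
    {"claw": 0,"x": 0,"y": 0,"z": -20,"yaw": 0},
    {"claw": 0,"x": 0,"y": 0,"z": -40,"yaw": 0},
    {"claw": 0,"x": 0,"y": 0,"z": -60,"yaw": 0},
    {"claw": 0,"x": 0,"y": 0,"z": -60,"yaw": 0},
    {"claw": 0,"x": 0,"y": 0,"z": -50,"yaw": 0},
    {"claw": 0,"x": -20,"y": 19,"z": 0,"yaw": 0},
    {"claw": 0,"x": -38,"y": 35,"z": 0,"yaw": 0},
    {"claw": 0,"x": -42,"y": 39,"z": 0,"yaw": 0},
    {"claw": 0,"x": -42,"y": 39,"z": 0,"yaw": 0},
    {"claw": 0,"x": -42,"y": 39,"z": 0,"yaw": 0},
    {"claw": 0,"x": -42,"y": 39,"z": 0,"yaw": 0},
    {"claw": 0,"x": -25,"y": 23,"z": 0,"yaw": 0}
  ]
}}

```text
time_s: 6.45
tcp_pos: [554.5, -14.9, 303.0]
ee_rot: [0.0, 0.858, 0.514, -0.001]
contact_force: [-0.7, -0.1, -1.8]
grip_width: 0.25
finger_force: 40.8
```

Call:
{"api": "carry_out", "payload": {
  "series": [
    {"claw": 0,"x": -10,"y": 8,"z": 0,"yaw": 0},
    {"claw": 0,"x": 0,"y": 0,"z": 0,"yaw": 0},
    {"claw": 0,"x": 0,"y": 0,"z": 0,"yaw": 0},
    {"claw": 0,"x": 0,"y": 0,"z": 0,"yaw": 0}
  ]
}}

```text
time_s: 6.95
tcp_pos: [556.5, -23.0, 304.7]
ee_rot: [0.0, 0.857, 0.516, 0.0]
contact_force: [0.4, 0.9, -0.7]
grip_width: 0.251
finger_force: 40.8
```

```bash
python3 - <<'E'
from h import *
st(557,-24.5,228,60)
a=[]
for n,u,v in(('scene',295,235),('top',262,178)):
    c=cam(n); print(proj(c,[557,-24.5,106]),proj(c,[557,-24.5,166]))
    o=manip.get_obs()['tcp_pos']; print('foot',proj(c,o-[0,0,75]),'griptop',proj(c,o+[0,0,21]))
    p=cv2.getRectSubPix(c['pixels'],(80,80),(u,v)).astype(float)*1.6; a.append(cv2.resize(np.clip(p,0,255).astype(np.uint8),(400,400),interpolation=cv2.INTER_CUBIC))
cv2.imwrite('pics/over.png',np.hstack(a))
E
```

```text
t 6.95 p [556.5 -23.  304.7] th 62.1 F [ 0.4  0.9 -0.7] M [ 0.01 -0.03 -0.02] w 0.251 ff 40.8 j1,6 [-0.14  0.34]
x -1.1 y 1.1 z 76.7 yaw 0.037
[294.6919542  245.87550337] [295.35735679 236.42394042]
foot [296.62642474 225.54394755] griptop [297.94442771 207.24944265]
[262.14081979 179.72691579] [260.83271971 174.94172488]
foot [258.89465777 169.60577344] griptop [256.33606576 160.36394342]
```

View pics/over.png

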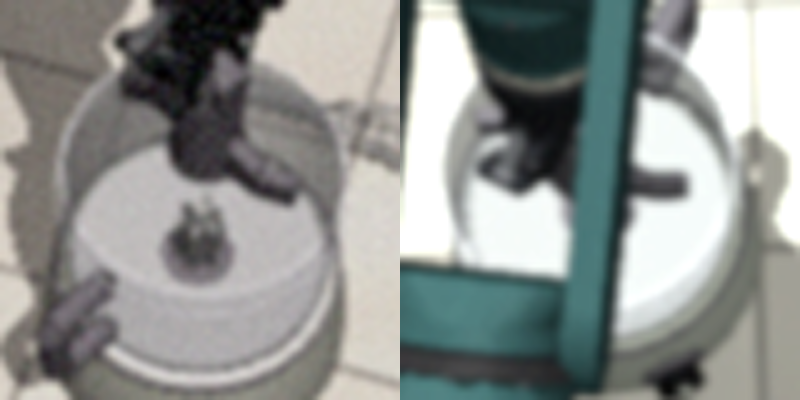

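The blade hangs straight over the drive. In the left crop the hub foot is at about (208,150) and the drive at (200,240), which matches the calibrated projection. I'll line up and descend.

Call:
{"api": "carry_out", "payload": {
  "series": [
    {"claw": 0,"x": -1,"y": 1,"z": 0,"yaw": 0.037},
    {"claw": 0,"x": 0,"y": 0,"z": 20,"yaw": 0},
    {"claw": 0,"x": 0,"y": 0,"z": 20,"yaw": 0},
    {"claw": 0,"x": 0,"y": 0,"z": 12,"yaw": 0},
    {"claw": 0,"x": 0,"y": 0,"z": 6,"yaw": 0},
    {"claw": 0,"x": 0,"y": 0,"z": 4,"yaw": 0},
    {"claw": 0,"x": 0,"y": 0,"z": 4,"yaw": 0},
    {"claw": 0,"x": 0,"y": 0,"z": 0,"yaw": 0},
    {"claw": 0,"x": 0,"y": 0,"z": 0,"yaw": 0}
  ]
}}

```text
time_s: 8.18
tcp_pos: [557.3, -25.7, 238.9]
ee_rot: [0.0, 0.867, 0.499, 0.0]
contact_force: [0.0, -0.1, -1.9]
grip_width: 0.251
finger_force: 40.8
```

```bash
python3 -c "
from h import *
st(557,-24.5,228,60)"
```

```text
t 8.18 p [557.3 -25.7 238.9] th 59.9 F [ 0.  -0.1 -1.9] M [-0.01 -0.04  0.05] w 0.251 ff 40.8 j1,6 [-0.15  0.38]
x 0.9 y -0.8 z 10.9 yaw -0.002
```

Call:
{"api": "carry_out", "payload": {
  "series": [
    {"claw": 0,"x": 0,"y": 0,"z": 2,"yaw": 0},
    {"claw": 0,"x": 0,"y": 0,"z": 2,"yaw": 0},
    {"claw": 0,"x": 0,"y": 0,"z": 2,"yaw": 0},
    {"claw": 0,"x": 0,"y": 0,"z": 2,"yaw": 0},
    {"claw": 0,"x": 0,"y": 0,"z": 0,"yaw": 0}
  ]
}}

```text
time_s: 8.8
tcp_pos: [557.0, -25.7, 230.2]
ee_rot: [-0.0, 0.867, 0.499, -0.0]
contact_force: [0.5, -0.3, -1.3]
grip_width: 0.247
finger_force: 40.8
```

Call:
{"api": "carry_out", "payload": {
  "series": [
    {"claw": 0,"x": 0,"y": 0,"z": 1,"yaw": 0},
    {"claw": 0,"x": 0,"y": 0,"z": 1,"yaw": 0},
    {"claw": 0,"x": 0,"y": 0,"z": 0,"yaw": 0},
    {"claw": 0,"x": 0,"y": 0,"z": 0,"yaw": 0}
  ]
}}

```text
time_s: 9.3
tcp_pos: [557.2, -25.7, 228.7]
ee_rot: [0.0, 0.867, 0.499, 0.0]
contact_force: [0.2, 0.2, -0.7]
grip_width: 0.248
finger_force: 40.9
```

```bash
python3 -c "
from h import *
st(557,-24.5,228,60)"
```

```text
t 9.3 p [557.2 -25.7 228.7] th 59.9 F [ 0.2  0.2 -0.7] M [ 0.03 -0.02 -0.02] w 0.248 ff 40.9 j1,6 [-0.15  0.38]
x 0.9 y -0.7 z 0.7 yaw -0.002
```

Call:
{"api": "carry_out", "payload": {
  "series": [
    {"claw": 0,"x": 0,"y": 0,"z": 1,"yaw": 0},
    {"claw": 0,"x": 0,"y": 0,"z": 0,"yaw": 0},
    {"claw": 0,"x": 0,"y": 0,"z": 0,"yaw": 0}
  ]
}}

```text
time_s: 9.68
tcp_pos: [557.3, -25.7, 228.1]
ee_rot: [0.0, 0.867, 0.499, 0.0]
contact_force: [-0.4, 1.6, 3.4]
grip_width: 0.248
finger_force: 41.4
```

Call:
{"api": "carry_out", "payload": {
  "series": [
    {"claw": 0,"x": 0,"y": 0,"z": 1,"yaw": 0},
    {"claw": 0,"x": 0,"y": 0,"z": 0,"yaw": 0},
    {"claw": 0,"x": 0,"y": 0,"z": 0,"yaw": 0}
  ]
}}

```text
time_s: 10.05
tcp_pos: [557.3, -25.4, 225.8]
ee_rot: [-0.0, 0.867, 0.499, 0.0]
contact_force: [1.3, 1.2, -0.1]
grip_width: 0.252
finger_force: 40.5
```

```bash
python3 -c "
from h import *
st(557,-24.5,228,60)"
```

```text
t 10.05 p [557.3 -25.4 225.8] th 59.9 F [ 1.3  1.2 -0.1] M [ 0.32 -0.36 -0.05] w 0.252 ff 40.5 j1,6 [-0.15  0.38]
x 0.6 y -0.7 z -2.2 yaw -0.002
```

Call:
{"api": "carry_out", "payload": {
  "series": [
    {"claw": 0,"x": 0,"y": 0,"z": 1,"yaw": 0.03},
    {"claw": 0,"x": 0,"y": 0,"z": 1,"yaw": -0.03},
    {"claw": 0,"x": 0,"y": 0,"z": 0,"yaw": -0.03},
    {"claw": 0,"x": 0,"y": 0,"z": 0,"yaw": 0.03}
  ]
}}

```text
time_s: 10.55
tcp_pos: [557.1, -25.6, 224.2]
ee_rot: [-0.0, 0.867, 0.498, 0.0]
contact_force: [1.8, 2.8, -1.7]
grip_width: 0.249
finger_force: 40.2
```

```bash
python3 -c "
from h import *
st(557,-24.5,228,60)"
```

```text
t 10.55 p [557.1 -25.6 224.2] th 59.8 F [ 1.8  2.8 -1.7] M [ 0.44 -0.58  0.06] w 0.249 ff 40.2 j1,6 [-0.15  0.38]
x 0.9 y -0.7 z -3.8 yaw -0.004
```

Call:
{"api": "carry_out", "payload": {
  "series": [
    {"claw": 0,"x": 1,"y": 0,"z": 0,"yaw": 0},
    {"claw": 0,"x": 0,"y": 0,"z": 1.5,"yaw": 0.03},
    {"claw": 0,"x": 0,"y": 0,"z": 1.5,"yaw": -0.03},
    {"claw": 0,"x": 0,"y": 0,"z": 1,"yaw": -0.03},
    {"claw": 0,"x": 0,"y": 0,"z": 0,"yaw": 0.03}
  ]
}}

```text
time_s: 11.18
tcp_pos: [557.5, -24.9, 220.1]
ee_rot: [-0.0, 0.867, 0.498, -0.0]
contact_force: [1.1, 1.2, -1.0]
grip_width: 0.244
finger_force: 40.4
```

```bash
python3 -c "
from h import *
st(557,-24.5,228,60)"
```

```text
t 11.18 p [557.5 -24.9 220.1] th 59.8 F [ 1.1  1.2 -1. ] M [ 0.24 -0.41  0.05] w 0.244 ff 40.4 j1,6 [-0.15  0.38]
x 0.1 y -0.6 z -7.9 yaw -0.004
```

The teeth have meshed: it's 8 mm below tooth-end height with no axial load. I'll let it down gently.

Call:
{"api": "carry_out", "payload": {
  "series": [
    {"claw": 0,"x": 0.7,"y": -0.3,"z": 2,"yaw": 0},
    {"claw": 0,"x": 0,"y": 0,"z": 3,"yaw": 0},
    {"claw": 0,"x": 0,"y": 0,"z": 3,"yaw": 0},
    {"claw": 0,"x": 0,"y": 0,"z": 3,"yaw": 0},
    {"claw": 0,"x": 0,"y": 0,"z": 3,"yaw": 0},
    {"claw": 0,"x": 0,"y": 0,"z": 0,"yaw": 0}
  ]
}}

```text
time_s: 11.92
tcp_pos: [557.5, -24.1, 205.9]
ee_rot: [-0.0, 0.867, 0.499, -0.0]
contact_force: [1.3, -0.8, -2.2]
grip_width: 0.25
finger_force: 40.5
```

```bash
python3 -c "
from h import *
st(557,-24.5,228,60)"
```

```text
t 11.93 p [557.5 -24.1 205.9] th 59.9 F [ 1.3 -0.8 -2.2] M [ 0.11 -0.24  0.02] w 0.25 ff 40.5 j1,6 [-0.14  0.38]
x -0.6 y -0.2 z -22.1 yaw -0.002
```

Call:
{"api": "carry_out", "payload": {
  "series": [
    {"claw": 0,"x": 0,"y": 0,"z": 3,"yaw": 0},
    {"claw": 0,"x": 0,"y": 0,"z": 3,"yaw": 0},
    {"claw": 0,"x": 0,"y": 0,"z": 3,"yaw": 0},
    {"claw": 0,"x": 0,"y": 0,"z": 3,"yaw": 0},
    {"claw": 0,"x": 0,"y": 0,"z": 3,"yaw": 0},
    {"claw": 0,"x": 0,"y": 0,"z": 3,"yaw": 0},
    {"claw": 0,"x": 0,"y": 0,"z": 2,"yaw": 0},
    {"claw": 0,"x": 0,"y": 0,"z": 1,"yaw": 0},
    {"claw": 0,"x": 0,"y": 0,"z": 0,"yaw": 0}
  ]
}}

```text
time_s: 13.05
tcp_pos: [557.6, -24.1, 185.4]
ee_rot: [-0.0, 0.867, 0.499, -0.0]
contact_force: [0.2, 0.7, -1.5]
grip_width: 0.253
finger_force: 40.7
```

```bash
python3 -c "
from h import *
st(557,-24.5,181,60)"
```

```text
t 13.05 p [557.6 -24.1 185.4] th 59.9 F [ 0.2  0.7 -1.5] M [ 0.03 -0.06  0.02] w 0.253 ff 40.7 j1,6 [-0.14  0.38]
x -0.7 y -0.3 z 4.4 yaw -0.002
```

Call:
{"api": "carry_out", "payload": {
  "series": [
    {"claw": 0,"x": 0,"y": 0,"z": 1.5,"yaw": 0},
    {"claw": 0,"x": 0,"y": 0,"z": 1,"yaw": 0},
    {"claw": 0,"x": 0,"y": 0,"z": 0,"yaw": 0},
    {"claw": 0,"x": 0,"y": 0,"z": 0,"yaw": 0}
  ]
}}

```text
time_s: 13.55
tcp_pos: [557.7, -24.1, 182.9]
ee_rot: [0.0, 0.867, 0.499, -0.0]
contact_force: [-0.5, 0.0, -0.8]
grip_width: 0.251
finger_force: 40.8
```

Call:
{"api": "carry_out", "payload": {
  "series": [
    {"claw": 0,"x": 0,"y": 0,"z": 1,"yaw": 0},
    {"claw": 0,"x": 0,"y": 0,"z": 0,"yaw": 0},
    {"claw": 0,"x": 0,"y": 0,"z": 0,"yaw": 0}
  ]
}}

```text
time_s: 13.92
tcp_pos: [557.7, -24.1, 181.9]
ee_rot: [0.0, 0.867, 0.499, -0.0]
contact_force: [-0.4, 1.2, -2.1]
grip_width: 0.253
finger_force: 40.7
```

Call:
{"api": "carry_out", "payload": {
  "series": [
    {"claw": 0,"x": 0,"y": 0,"z": 0.7,"yaw": 0},
    {"claw": 0,"x": 0,"y": 0,"z": 0,"yaw": 0},
    {"claw": 0,"x": 0,"y": 0,"z": 0,"yaw": 0}
  ]
}}

```text
time_s: 14.3
tcp_pos: [557.7, -24.1, 181.3]
ee_rot: [0.0, 0.867, 0.499, -0.0]
contact_force: [-0.5, 0.3, -1.2]
grip_width: 0.247
finger_force: 40.7
```

Call:
{"api": "carry_out", "payload": {
  "series": [
    {"claw": 0,"x": 0,"y": 0,"z": 0.7,"yaw": 0},
    {"claw": 0,"x": 0,"y": 0,"z": 0,"yaw": 0},
    {"claw": 0,"x": 0,"y": 0,"z": 0,"yaw": 0}
  ]
}}

```text
time_s: 14.68
tcp_pos: [557.7, -24.1, 181.0]
ee_rot: [0.0, 0.867, 0.499, 0.0]
contact_force: [0.2, -0.4, 1.1]
grip_width: 0.251
finger_force: 41.2
```

Call:
{"api": "carry_out", "payload": {
  "series": [
    {"claw": 0,"x": 0,"y": 0,"z": 0.7,"yaw": 0},
    {"claw": 0,"x": 0,"y": 0,"z": 0,"yaw": 0},
    {"claw": 0,"x": 0,"y": 0,"z": 0,"yaw": 0}
  ]
}}

```text
time_s: 15.05
tcp_pos: [557.8, -24.0, 181.0]
ee_rot: [0.0, 0.867, 0.499, 0.0]
contact_force: [-2.9, 0.8, 5.8]
grip_width: 0.251
finger_force: 41.8
```

The blade is home: it stopped at TCP z 181, which puts its foot at 106. I'll release it and go to the lid.

Call:
{"api": "carry_out", "payload": {
  "series": [
    {"claw": 0.15,"x": 0,"y": 0,"z": -0.8,"yaw": 0},
    {"claw": 0.35,"x": 0,"y": 0,"z": 0,"yaw": 0},
    {"claw": 0.6,"x": 0,"y": 0,"z": 0,"yaw": 0},
    {"claw": 0.6,"x": 0,"y": 0,"z": 0,"yaw": 0},
    {"claw": 0.6,"x": 0,"y": 0,"z": 0,"yaw": 0},
    {"claw": 0.6,"x": 0,"y": 0,"z": -10,"yaw": 0},
    {"claw": 0.6,"x": 0,"y": 0,"z": -30,"yaw": 0},
    {"claw": 0.6,"x": 0,"y": 0,"z": -45,"yaw": 0},
    {"claw": 0.6,"x": 0,"y": 0,"z": -45,"yaw": 0},
    {"claw": 0.6,"x": 0,"y": 0,"z": 0,"yaw": 0}
  ]
}}

```text
time_s: 16.3
tcp_pos: [559.3, -24.3, 317.1]
ee_rot: [0.004, 0.867, 0.499, 0.004]
contact_force: [1.0, 0.4, -0.4]
grip_width: 0.599
finger_force: 0.0
```

Call:
{"api": "carry_out", "payload": {
  "series": [
    {"claw": 1,"x": 0,"y": 0,"z": 0,"yaw": 0.175},
    {"claw": 1,"x": 0,"y": 0,"z": 0,"yaw": 0.175},
    {"claw": 1,"x": 0,"y": 0,"z": 0,"yaw": 0.175},
    {"claw": 1,"x": 0,"y": 0,"z": 0,"yaw": 0.175},
    {"claw": 1,"x": 0,"y": 0,"z": 0,"yaw": 0.175},
    {"claw": 1,"x": 0,"y": 0,"z": 0,"yaw": 0.175},
    {"claw": 1,"x": 0,"y": 0,"z": 0,"yaw": 0.17},
    {"claw": 1,"x": -3,"y": 54,"z": 0,"yaw": 0},
    {"claw": 1,"x": -3,"y": 54,"z": 0,"yaw": 0},
    {"claw": 1,"x": -3,"y": 54,"z": 0,"yaw": 0},
    {"claw": 1,"x": -3,"y": 54,"z": 0,"yaw": 0}
  ]
}}

```text
time_s: 17.68
tcp_pos: [507.4, -236.0, 309.9]
ee_rot: [-0.0, 0.996, -0.087, -0.0]
contact_force: [0.0, 0.2, 0.6]
grip_width: 0.998
finger_force: 0.0
```

```bash
python3 - <<'E'
from h import *
st(486.5,-339.2,75,-10)
a=[]
for n,u,v,h in(('scene',295,240,20),('top',262,178,20)):
    c=cam(n); print('foot',proj(c,[557.6,-24.3,106]),'griptop',proj(c,[557.6,-24.3,202]))
    p=cv2.getRectSubPix(c['pixels'],(2*h,2*h),(u,v)).astype(float)*1.8; a.append(cv2.resize(np.clip(p,0,255).astype(np.uint8),(400,400),interpolation=cv2.INTER_CUBIC))
cv2.imwrite('pics/home.png',np.hstack(a))
E
```

```text
t 17.68 p [ 507.4 -236.   309.9] th -10.0 F [0.  0.2 0.6] M [ 0.   -0.05  0.01] w 0.998 ff 0.0 j1,6 [-0.54  1.21]
x -2.6 y 105.2 z 234.9 yaw -0.0
foot [294.69731247 246.05651065] griptop [295.78769627 230.57796813]
foot [262.07075588 179.5343826 ] griptop [259.92363807 171.68355381]
```

View pics/home.png

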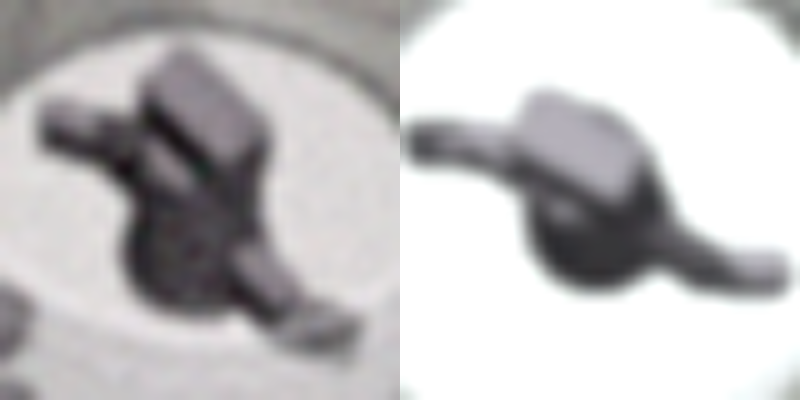

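The blade is home. The grip top is at (207,105) in the scene crop and (180,145) in the top crop, both within 1 px of the prediction for home. Now the lid.

Call:
{"api": "carry_out", "payload": {
  "series": [
    {"claw": 1,"x": -1,"y": 53,"z": 0,"yaw": 0},
    {"claw": 1,"x": -1.5,"y": 52,"z": 0,"yaw": 0},
    {"claw": 1,"x": 0,"y": 0,"z": 50,"yaw": 0},
    {"claw": 1,"x": 0,"y": 0,"z": 55,"yaw": 0},
    {"claw": 1,"x": 0,"y": 0,"z": 45,"yaw": 0},
    {"claw": 1,"x": 0,"y": 0,"z": 20,"yaw": 0},
    {"claw": 1,"x": 0,"y": 0,"z": 0,"yaw": 0},
    {"claw": 1,"x": 0,"y": 0,"z": 0,"yaw": 0}
  ]
}}

```text
time_s: 18.77
tcp_pos: [488.1, -337.7, 141.9]
ee_rot: [0.001, 0.996, -0.087, 0.001]
contact_force: [0.1, -1.1, 0.0]
grip_width: 1.001
finger_force: 0.0
```

```bash
python3 - <<'E'
from h import *
st(486.5,-339.2,43,-10)
a=[]
for n,u,v,h in(('scene',212,200,30),('top',365,205,30)):
    c=cam(n); print(proj(c,[486.5,-339.2,88]))
    p=cv2.getRectSubPix(c['pixels'],(2*h,2*h),(u,v)).astype(float)*1.6; a.append(cv2.resize(np.clip(p,0,255).astype(np.uint8),(400,400),interpolation=cv2.INTER_CUBIC))
cv2.imwrite('pics/lidpre.png',np.hstack(a))
E
```

```text
t 18.77 p [ 488.1 -337.7  141.9] th -10.0 F [ 0.1 -1.1  0. ] M [-0.01 -0.04  0.04] w 1.001 ff 0.0 j1,6 [-0.7   1.04]
x -1.4 y 1.8 z 98.9 yaw -0.0
[210.57961883 204.59711611]
[367.54091576 200.84881291]
```

View pics/lidpre.png

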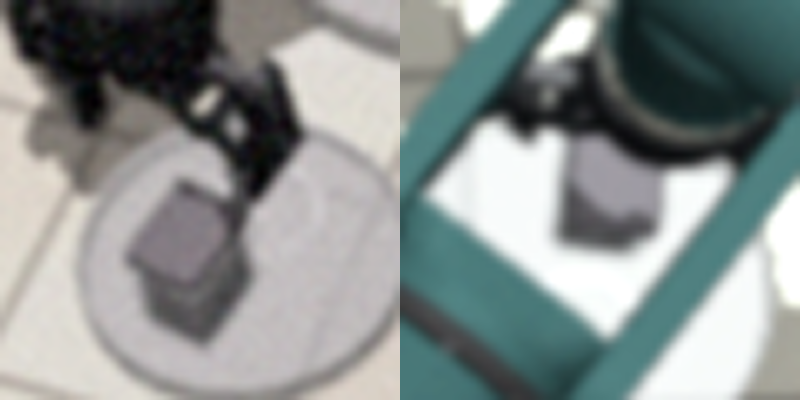

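The fingers straddle the grey pusher, which is at about (185,235) in the scene crop. I'll lower and grip.

Call:
{"api": "carry_out", "payload": {
  "series": [
    {"claw": 1,"x": -1.4,"y": 1.6,"z": 0,"yaw": 0},
    {"claw": 1,"x": 0,"y": 0,"z": 30,"yaw": 0},
    {"claw": 1,"x": 0,"y": 0,"z": 30,"yaw": 0},
    {"claw": 1,"x": 0,"y": 0,"z": 25,"yaw": 0},
    {"claw": 1,"x": 0,"y": 0,"z": 12,"yaw": 0},
    {"claw": 1,"x": 0,"y": 0,"z": 0,"yaw": 0},
    {"claw": 0.7,"x": 0,"y": 0,"z": 0,"yaw": 0},
    {"claw": 0.6,"x": 0,"y": 0,"z": 0,"yaw": 0},
    {"claw": 0.5,"x": 0,"y": 0,"z": 0,"yaw": 0},
    {"claw": 0.4,"x": 0,"y": 0,"z": 0,"yaw": 0},
    {"claw": 0.3,"x": 0,"y": 0,"z": 0,"yaw": 0},
    {"claw": 0.3,"x": 0,"y": 0,"z": 0,"yaw": 0}
  ],
  "newtons": 60
}}

```text
time_s: 20.38
tcp_pos: [486.5, -339.8, 45.3]
ee_rot: [0.001, 0.996, -0.087, 0.001]
contact_force: [0.1, -1.1, 6.1]
grip_width: 0.507
finger_force: 61.1
```

```bash
python3 - <<'E'
from h import *
st(486.5,-339.2,43,-10)
E
```

```text
t 20.38 p [ 486.5 -339.8   45.3] th -10.0 F [ 0.1 -1.1  6.1] M [0.04 0.02 0.08] w 0.507 ff 61.1 j1,6 [-0.71  1.04]
x -0.1 y -0.6 z 2.3 yaw -0.001
```

Call:
{"api": "carry_out", "payload": {
  "series": [
    {"claw": 0.3,"x": 0,"y": 0,"z": -10,"yaw": 0},
    {"claw": 0.3,"x": 0,"y": 0,"z": -25,"yaw": 0},
    {"claw": 0.3,"x": 0,"y": 0,"z": -45,"yaw": 0},
    {"claw": 0.3,"x": 0,"y": 0,"z": -50,"yaw": 0},
    {"claw": 0.3,"x": 0,"y": 0,"z": -50,"yaw": 0},
    {"claw": 0.3,"x": 0,"y": 0,"z": -45,"yaw": 0},
    {"claw": 0.3,"x": 0,"y": 0,"z": -30,"yaw": 0},
    {"claw": 0.3,"x": 0,"y": 0,"z": 0,"yaw": 0}
  ]
}}

```text
time_s: 21.38
tcp_pos: [486.4, -339.4, 301.6]
ee_rot: [0.002, 0.996, -0.087, 0.002]
contact_force: [-1.0, 1.1, -2.1]
grip_width: 0.508
finger_force: 61.4
```

Call:
{"api": "carry_out", "payload": {
  "series": [
    {"claw": 0.3,"x": 3,"y": -18,"z": 0,"yaw": 0},
    {"claw": 0.3,"x": 6,"y": -35,"z": 0,"yaw": 0},
    {"claw": 0.3,"x": 8,"y": -45,"z": 0,"yaw": 0},
    {"claw": 0.3,"x": 8,"y": -45,"z": 0,"yaw": 0},
    {"claw": 0.3,"x": 8,"y": -45,"z": 0,"yaw": 0},
    {"claw": 0.3,"x": 8,"y": -45,"z": 0,"yaw": 0},
    {"claw": 0.3,"x": 7,"y": -40,"z": 0,"yaw": 0},
    {"claw": 0.3,"x": 5,"y": -30,"z": 0,"yaw": 0},
    {"claw": 0.3,"x": 2,"y": -20,"z": 0,"yaw": 0},
    {"claw": 0.3,"x": 0,"y": 0,"z": 0,"yaw": 0},
    {"claw": 0.3,"x": 0,"y": 0,"z": 0,"yaw": 0},
    {"claw": 0.3,"x": 0,"y": 0,"z": 0,"yaw": 0}
  ]
}}

```text
time_s: 22.88
tcp_pos: [596.0, -31.7, 298.7]
ee_rot: [0.0, 0.996, -0.088, -0.0]
contact_force: [-0.5, 0.1, -2.1]
grip_width: 0.505
finger_force: 61.5
```

```bash
python3 - <<'E'
from h import *
st(597,-31.3,270,-10)
o=manip.get_obs()['tcp_pos']; a=[]
for n,u,v,h in(('scene',293,235,45),('top',264,178,45)):
    ims=[]
    for i in range(4): c=cam(n); ims.append(c['pixels'].astype(float))
    m=np.mean(ims,0)
    p=cv2.getRectSubPix(m.astype(np.float32)[:,:,1].copy(),(2*h,2*h),(u,v)); a.append(cv2.resize(np.clip(p*1.6,0,255).astype(np.uint8),(400,400),interpolation=cv2.INTER_CUBIC))
    th=np.radians(-10); cen=o-[40*np.cos(th),40*np.sin(th),0]
    k=400/(2*h)
    f=lambda X:((proj(c,X)-[u-h,v-h])*k).round(0)
    t=np.linspace(0,2*np.pi,4,endpoint=False)
    print(n,'lid edge r89.5 z-27',[f(cen+[89.5*np.cos(s),89.5*np.sin(s),-27.3]).tolist() for s in t],'rim r84',[f([557.6+84*np.cos(s),-24.3+84*np.sin(s),212]).tolist() for s in t])
cv2.imwrite('pics/lidover.png',np.hstack(a))
E
```

```text
t 22.88 p [596.  -31.7 298.7] th -10.1 F [-0.5  0.1 -2.1] M [ 0.03 -0.05  0.03] w 0.505 ff 61.5 j1,6 [-0.15  1.6 ]
x 0.9 y -0.5 z 28.7 yaw -0.002
scene lid edge r89.5 z-27 [[173.0, 244.0], [355.0, 162.0], [256.0, 12.0], [81.0, 86.0]] rim r84 [[174.0, 283.0], [338.0, 208.0], [249.0, 70.0], [91.0, 138.0]]
top lid edge r89.5 z-27 [[173.0, 4.0], [28.0, 150.0], [177.0, 290.0], [323.0, 141.0]] rim r84 [[179.0, 40.0], [48.0, 172.0], [183.0, 299.0], [314.0, 164.0]]
```

View pics/lidover.png

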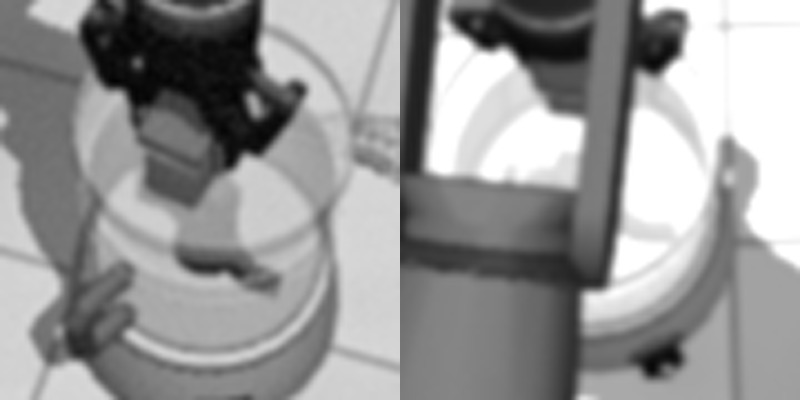

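The lid hangs level over the bowl. Its outline in the scene crop (x 75–354, bottom about y 258) agrees with the prediction within about 1 mm. I'll lower it.

Call:
{"api": "carry_out", "payload": {
  "series": [
    {"claw": 0.3,"x": 0.9,"y": -0.5,"z": 6,"yaw": 0},
    {"claw": 0.3,"x": 0,"y": 0,"z": 10,"yaw": 0},
    {"claw": 0.3,"x": 0,"y": 0,"z": 10,"yaw": 0},
    {"claw": 0.3,"x": 0,"y": 0,"z": 6,"yaw": 0},
    {"claw": 0.3,"x": 0,"y": 0,"z": 4,"yaw": 0},
    {"claw": 0.3,"x": 0,"y": 0,"z": 2,"yaw": 0},
    {"claw": 0.3,"x": 0,"y": 0,"z": 0,"yaw": 0},
    {"claw": 0.3,"x": 0,"y": 0,"z": 0,"yaw": 0}
  ]
}}

```text
time_s: 24.28
tcp_pos: [597.4, -30.2, 261.1]
ee_rot: [0.0, 0.996, -0.087, 0.0]
contact_force: [-1.0, 0.2, -1.2]
grip_width: 0.512
finger_force: 61.5
```

Call:
{"api": "carry_out", "payload": {
  "series": [
    {"claw": 0.3,"x": 0,"y": 0,"z": 1,"yaw": 0},
    {"claw": 0.3,"x": 0,"y": 0,"z": 1,"yaw": 0},
    {"claw": 0.3,"x": 0,"y": 0,"z": 0,"yaw": 0},
    {"claw": 0.3,"x": 0,"y": 0,"z": 0,"yaw": 0}
  ]
}}

```text
time_s: 24.78
tcp_pos: [597.2, -30.2, 258.7]
ee_rot: [0.0, 0.996, -0.087, -0.0]
contact_force: [0.5, -0.2, -2.0]
grip_width: 0.507
finger_force: 61.5
```

```bash
python3 - <<'E'
from h import *
st(597,-31.3,257,-10)
E
```

```text
t 24.77 p [597.2 -30.2 258.7] th -10.0 F [ 0.5 -0.2 -2. ] M [-0.01 -0.04  0.01] w 0.507 ff 61.5 j1,6 [-0.15  1.6 ]
x -0.0 y 1.1 z 1.7 yaw -0.001
```

Call:
{"api": "carry_out", "payload": {
  "series": [
    {"claw": 0.3,"x": 0,"y": 0.5,"z": 1,"yaw": 0},
    {"claw": 0.3,"x": 0,"y": 0,"z": 1,"yaw": 0},
    {"claw": 0.3,"x": 0,"y": 0,"z": 0,"yaw": 0},
    {"claw": 0.3,"x": 0,"y": 0,"z": 0,"yaw": 0}
  ]
}}

```text
time_s: 25.28
tcp_pos: [597.1, -30.7, 256.6]
ee_rot: [0.0, 0.996, -0.087, -0.0]
contact_force: [-0.0, -0.0, -2.2]
grip_width: 0.507
finger_force: 61.5
```

Call:
{"api": "carry_out", "payload": {
  "series": [
    {"claw": 0.3,"x": 0,"y": 0,"z": 1,"yaw": 0},
    {"claw": 0.3,"x": 0,"y": 0,"z": 0,"yaw": 0},
    {"claw": 0.3,"x": 0,"y": 0,"z": 0,"yaw": 0}
  ]
}}

```text
time_s: 25.65
tcp_pos: [597.1, -30.6, 255.7]
ee_rot: [0.0, 0.996, -0.087, 0.0]
contact_force: [0.3, -0.2, -1.6]
grip_width: 0.508
finger_force: 61.5
```

```bash
python3 - <<'E'
from h import *
st(597,-31.3,257,-10)
E
```

```text
t 25.65 p [597.1 -30.6 255.7] th -10.0 F [ 0.3 -0.2 -1.6] M [-0.01 -0.01 -0.01] w 0.508 ff 61.5 j1,6 [-0.15  1.6 ]
x -0.0 y 0.7 z -1.3 yaw -0.001
```

Below rim contact height with no contact force, so the skirt is entering over the rim.

Call:
{"api": "carry_out", "payload": {
  "series": [
    {"claw": 0.3,"x": 0,"y": 0,"z": 1,"yaw": 0},
    {"claw": 0.3,"x": 0,"y": 0,"z": 1,"yaw": 0},
    {"claw": 0.3,"x": 0,"y": 0,"z": 0,"yaw": 0},
    {"claw": 0.3,"x": 0,"y": 0,"z": 0,"yaw": 0}
  ]
}}

```text
time_s: 26.15
tcp_pos: [597.1, -30.7, 253.7]
ee_rot: [0.0, 0.996, -0.088, 0.0]
contact_force: [0.5, -0.3, -2.0]
grip_width: 0.505
finger_force: 61.5
```

Call:
{"api": "carry_out", "payload": {
  "series": [
    {"claw": 0.3,"x": 0,"y": 0,"z": 1,"yaw": 0},
    {"claw": 0.3,"x": 0,"y": 0,"z": 1,"yaw": 0},
    {"claw": 0.3,"x": 0,"y": 0,"z": 0,"yaw": 0},
    {"claw": 0.3,"x": 0,"y": 0,"z": 0,"yaw": 0}
  ]
}}

```text
time_s: 26.65
tcp_pos: [597.1, -30.7, 251.7]
ee_rot: [0.0, 0.996, -0.087, 0.0]
contact_force: [0.4, 0.2, -1.7]
grip_width: 0.51
finger_force: 61.5
```

```bash
python3 - <<'E'
from h import *
st(597,-31.3,243.3,-10)
E
```

```text
t 26.65 p [597.1 -30.7 251.7] th -10.0 F [ 0.4  0.2 -1.7] M [ 0.01 -0.02 -0.02] w 0.51 ff 61.5 j1,6 [-0.15  1.6 ]
x -0.0 y 0.7 z 8.4 yaw -0.001
```

Call:
{"api": "carry_out", "payload": {
  "series": [
    {"claw": 0.3,"x": 0,"y": 0,"z": 1.5,"yaw": 0},
    {"claw": 0.3,"x": 0,"y": 0,"z": 1.5,"yaw": 0},
    {"claw": 0.3,"x": 0,"y": 0,"z": 1.5,"yaw": 0},
    {"claw": 0.3,"x": 0,"y": 0,"z": 1,"yaw": 0},
    {"claw": 0.3,"x": 0,"y": 0,"z": 0,"yaw": 0},
    {"claw": 0.3,"x": 0,"y": 0,"z": 0,"yaw": 0}
  ]
}}

```text
time_s: 27.4
tcp_pos: [597.2, -30.7, 246.2]
ee_rot: [0.0, 0.996, -0.088, 0.0]
contact_force: [0.3, 0.3, -1.4]
grip_width: 0.509
finger_force: 61.5
```

Call:
{"api": "carry_out", "payload": {
  "series": [
    {"claw": 0.3,"x": 0,"y": 0,"z": 1,"yaw": 0},
    {"claw": 0.3,"x": 0,"y": 0,"z": 0.7,"yaw": 0},
    {"claw": 0.3,"x": 0,"y": 0,"z": 0,"yaw": 0},
    {"claw": 0.3,"x": 0,"y": 0,"z": 0,"yaw": 0}
  ]
}}

```text
time_s: 27.9
tcp_pos: [597.1, -30.7, 244.5]
ee_rot: [0.0, 0.996, -0.088, 0.0]
contact_force: [-0.2, 0.0, -2.2]
grip_width: 0.507
finger_force: 61.5
```

Call:
{"api": "carry_out", "payload": {
  "series": [
    {"claw": 0.3,"x": 0,"y": 0,"z": 0.8,"yaw": 0},
    {"claw": 0.3,"x": 0,"y": 0,"z": 0,"yaw": 0},
    {"claw": 0.3,"x": 0,"y": 0,"z": 0,"yaw": 0}
  ]
}}

```text
time_s: 28.28
tcp_pos: [597.1, -30.7, 243.7]
ee_rot: [0.0, 0.996, -0.088, 0.0]
contact_force: [0.6, -0.3, -1.6]
grip_width: 0.506
finger_force: 61.5
```

Call:
{"api": "carry_out", "payload": {
  "series": [
    {"claw": 0.3,"x": 0,"y": 0,"z": 0.6,"yaw": 0},
    {"claw": 0.3,"x": 0,"y": 0,"z": 0,"yaw": 0},
    {"claw": 0.3,"x": 0,"y": 0,"z": 0,"yaw": 0}
  ]
}}

```text
time_s: 28.65
tcp_pos: [597.2, -30.7, 243.4]
ee_rot: [0.0, 0.996, -0.087, 0.0]
contact_force: [0.6, -0.4, 0.5]
grip_width: 0.512
finger_force: 61.6
```

Call:
{"api": "carry_out", "payload": {
  "series": [
    {"claw": 0.3,"x": 0,"y": 0,"z": 0.5,"yaw": 0},
    {"claw": 0.3,"x": 0,"y": 0,"z": 0,"yaw": 0},
    {"claw": 0.3,"x": 0,"y": 0,"z": 0,"yaw": 0}
  ]
}}

```text
time_s: 29.02
tcp_pos: [597.2, -30.6, 243.3]
ee_rot: [0.0, 0.996, -0.087, 0.0]
contact_force: [-2.2, -0.1, 2.7]
grip_width: 0.511
finger_force: 62.0
```

Seated at the predicted 243.3. I'll release and retreat.

Call:
{"api": "carry_out", "payload": {
  "series": [
    {"claw": 0.5,"x": 0,"y": 0,"z": -0.4,"yaw": 0},
    {"claw": 0.65,"x": 0,"y": 0,"z": 0,"yaw": 0},
    {"claw": 0.8,"x": 0,"y": 0,"z": 0,"yaw": 0},
    {"claw": 1,"x": 0,"y": 0,"z": 0,"yaw": 0},
    {"claw": 1,"x": 0,"y": 0,"z": 0,"yaw": 0},
    {"claw": 1,"x": 0,"y": 0,"z": 0,"yaw": 0},
    {"claw": 1,"x": 0,"y": 0,"z": -15,"yaw": 0},
    {"claw": 1,"x": 0,"y": 0,"z": -30,"yaw": 0},
    {"claw": 1,"x": 0,"y": 0,"z": -40,"yaw": 0},
    {"claw": 1,"x": 0,"y": 0,"z": -20,"yaw": 0}
  ]
}}

```text
time_s: 30.28
tcp_pos: [597.6, -30.7, 352.6]
ee_rot: [0.0, 0.996, -0.087, 0.003]
contact_force: [0.8, 0.5, 0.7]
grip_width: 1.001
finger_force: 0.0
```

Call:
{"api": "carry_out", "payload": {
  "series": [
    {"claw": 1,"x": -20,"y": 40,"z": 0,"yaw": 0},
    {"claw": 1,"x": -20,"y": 50,"z": 0,"yaw": 0},
    {"claw": 1,"x": -20,"y": 50,"z": 0,"yaw": 0},
    {"claw": 1,"x": -20,"y": 50,"z": 0,"yaw": 0},
    {"claw": 1,"x": -20,"y": 50,"z": 0,"yaw": 0},
    {"claw": 1,"x": 0,"y": 0,"z": 0,"yaw": 0},
    {"claw": 1,"x": 0,"y": 0,"z": 0,"yaw": 0}
  ]
}}

```text
time_s: 31.15
tcp_pos: [457.0, -249.5, 349.0]
ee_rot: [0.0, 0.996, -0.088, 0.001]
contact_force: [0.4, 0.4, 0.3]
grip_width: 0.997
finger_force: 0.0
```

```bash
python3 - <<'E'
from h import *
st(); a=[]
for n,u,v,h in(('scene',293,235,50),('top',264,178,50)):
    c=cam(n); p=cv2.getRectSubPix(c['pixels'],(2*h,2*h),(u,v)).astype(float)*1.4; a.append(cv2.resize(np.clip(p,0,255).astype(np.uint8),(400,400),interpolation=cv2.INTER_CUBIC))
    print(n,'chute top',((proj(c,[597.2,-30.8,286])-[u-h,v-h])*4).round(0))
cv2.imwrite('pics/fin.png',np.hstack(a))
E
```

```text
t 31.15 p [ 457.  -249.5  349. ] th -10.1 F [0.4 0.4 0.3] M [ 0.06 -0.01 -0.02] w 0.997 ff 0.0 j1,6 [-0.61  1.14]
scene chute top [189. 166.]
top chute top [184.  86.]
```

View pics/fin.png

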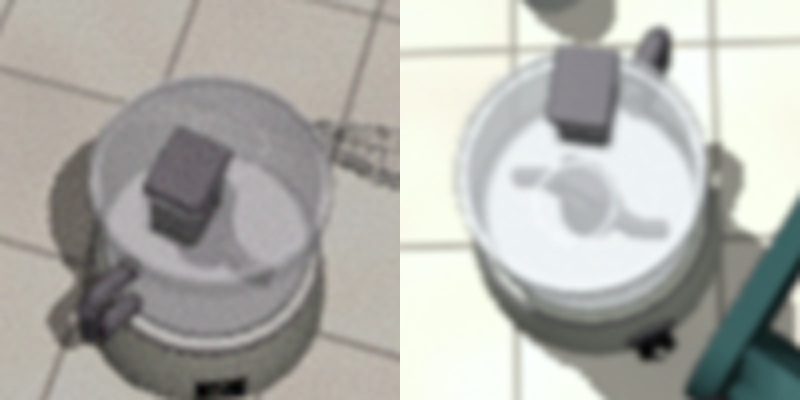

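The lid sits squarely on the bowl, with the pusher top at (188,165) in the scene crop against a prediction of (189,166). The blade is visible centred below, and the gripper is clear.

```bash
python3 -c "
from plant import manip
print(manip.job_done())"
```

```text
the job is handed in; nothing more can be done
None
```

The kneading blade is meshed on the drive and down on the bowl's floor, the lid is squarely on and released, and the job was handed in at about 31 s; the judge's verdict was not shown.

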